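# Set out the slicer changeover kit

## Task

Set out the slicer's changeover kit on the board, each part centred in its own marked square, upright and at rest: the brass collar between the blue bearing block and the dark pulley, with the steel hex nut centred on top of it, the red oil tin behind the bearing block, the orange gauge block behind the pulley with its long side along the row, and the green knob between the tin and the gauge, behind the collar. Behind means towards the board's red-striped far edge. Never let the oil tin tip over.

Things in the scene. Friction and masses are not known exactly. Their poses are not given: they have to be found in the camera images.
- board: Grey set-out board fixed to the bench, 220 mm (x) by 320 mm (y) by 8 mm thick, with six white 80 mm squares outlined in black: two rows of three, 100 mm apart centre to centre. Origin: centre of its underside, on the bench (top is at z +8 mm). Its +x points away from the robot to the edge with the red stripe (behind), +y to the left along the rows. Square centres: x -50 (front row) and +50 mm (back row), y -100, 0, +100 mm.
- bearing: Blue pillow bearing block with a steel ring, fixed on one end square of the front row (left or right: varies), 44 mm (x) by 76 mm (y), 57 mm tall. Origin: centre of its underside, on the board top; axes as the board's.
- pulley: Dark steel V-belt pulley lying flat with its hub up, fixed on the other end square of the front row, 72 mm diameter, 44 mm tall (hub 36 mm diameter). Origin: centre of its underside, on the board top; axes as the board's.
- collar_mid (a point): Brass spacer collar, a loose upright ring 56 mm outside diameter, 28 mm bore, 30 mm tall, about 0.3 kg. Point: its centre, half-way up (15 mm above its underside); z up.
- nut_mid (a point): Bright steel hex nut, loose, lying flat, 40 mm across flats (46 mm across corners), 22 mm tall, 0.15 kg, bore only a dark mark. Point: its centre, half-way up (11 mm); z up; one pair of flats faces its own +y and -y, the others are at 60 degree steps.
- tin_mid (a point): Red oil tin with a pale band and a white cap, loose, standing, 50 mm diameter with straight sides up to 58 mm, 72 mm tall over the 22 mm cap, 0.1 to 0.2 kg. Point: its axis, half-way up (36 mm above its underside); z up.
- gauge_mid (a point): Orange plastic gauge block with two black lines across its top, loose, lying flat, 70 mm (its x, the long side) by 40 mm (its y) by 26 mm tall, 0.1 kg. Point: its centre, half-way up (13 mm); z up.
- knob_mid (a point): Green plastic clamping knob, loose, standing on its 38 mm foot, head 44 to 48 mm diameter from 12 to 34 mm up, 34 mm tall, under 0.1 kg. Point: its centre, half-way up (17 mm); z up.

How it is judged (in metres and radians):
At the end, for the whole second after the job is handed in: Collar, knob, tin and gauge each within 15 mm of its square's centre (along and across the board), nut on the collar within 10 mm of its centre, gauge within 0.2 rad of the row; all at resting height, upright within 0.12 rad, still (x of collar_mid in the frame of board between -0.065 and -0.035 m and y of collar_mid in the frame of board between -0.015 and 0.015 m and z of collar_mid in the frame of board between 0.017 and 0.029 m and angle between each of collar_mid, tin_mid, knob_mid, gauge_mid, nut_mid's own z axis and vertical below 0.12 rad and linear speed of each of collar, tin, knob, gauge, nut below 0.02 m/s and angular speed of each of collar, tin, knob, gauge, nut below 0.2 rad/s and x of tin_mid in the frame of bearing between 0.085 and 0.115 m and y of tin_mid in the frame of bearing between -0.015 and 0.015 m and z of tin_mid in the frame of board between 0.038 and 0.05 m and x of knob_mid in the frame of board between 0.035 and 0.065 m and y of knob_mid in the frame of board between -0.015 and 0.015 m and z of knob_mid in the frame of board between 0.019 and 0.031 m and x of gauge_mid in the frame of pulley between 0.085 and 0.115 m and y of gauge_mid in the frame of pulley between -0.015 and 0.015 m and z of gauge_mid in the frame of board between 0.015 and 0.027 m and angle between the x axis of gauge_mid and the y axis of board, either way round below 0.2 rad and z of nut_mid in the frame of board between 0.043 and 0.055 m and horizontal distance between nut_mid and collar_mid below 0.01 m); the robot touches nothing.
It fails at once if the oil tin is tipped over (more than 0.6 rad) (angle between tin_mid's own z axis and vertical above 0.6 rad).
It also fails if it takes over 141 s, if anything falls off the work surface, if the arm or the gripper's body presses on something with over 40 N, if the wrist force passes 120 N, or if a joint passes its speed limit or range.

## Robot

A 6-joint arm with a two-finger parallel gripper is mounted at the origin on the work surface. World frame = base frame: x ahead of the robot, y to its left, z up, the work surface at z = 0. Lengths are in m, angles in degrees, forces in N, time in s.
With the tool pointing down it reaches from about 0.4 to 0.825 m from the base axis. Payload 7 kg.
Tool frame: the origin (TCP) lies midway between the tips of the shut fingers; the grasp point (between the pads) lies 19 mm behind it; z points along the fingers, y is the direction in which the jaws open and shut (so a half turn about z gives the same grasp; the last joint's range is limited). The gripper opens to 88 mm and grips with 3 to 60 N. Pads are 19 mm wide; open, the fingers measure 130 mm over their backs; the gripper's body (78 mm by 193 mm) begins 47 mm behind the grasp point.
Start: joints at [-60.155, 20.546, 0.682, 0, -70.136, -16.507], TCP at [0.156, -0.657, 0.227] pointing down, gripper open.
Joint ranges: [-176.03, 176.03], [-82.01, 121.73], [-58.28, 71.71], [-173.87, 95.51], [-174.79, -0.11], [-173.66, 173.66]. Speed limits (degrees/s): [136.94, 136.94, 172.46, 180, 180, 180].

## Interface

Orientations are given as a 3x3 rotation matrix whose columns are the frame's x, y, z axes.
In Python, from rig import robot gives the robot as it stands. Calls block until the motion is done:
- robot.goto(position, orientation): joint-space move of the TCP to a pose.
- robot.servo_line(position, ori=None, speed=0.15): straight line of the TCP; ori=None keeps the orientation; speed is the mean speed in m/s.
- robot.movej(angles): joint-space move.
- robot.move_gripper(opening): opening from 0.0 (shut) to 1.0 (fully open); the grip force is fixed at half the most; returns when the fingers have stopped.
- robot.dwell(seconds).
- robot.ik(position, orientation): joint angles nearest the present ones, or None.
- robot.grab_frame(name): name is "side" or "top"; returns (picture, depth): 480x640x3 uint8, red, green, blue; 480x640 float32, m along the optical axis (not along the pixel's ray), 0 where there is no reading.
- robot.camera_info(name): a dict with "vfov" (degrees; the focal length in pixels is half the picture's height over the tangent of half this angle, whatever the lens; pixels are square), "cx", "cy" (the principal point, pixels), "view" (4x4, takes a point from world to camera coordinates). Camera axes: x right, y down, z forward; pixel columns grow to the right and rows downward; lengths in m; the calibration is good to about 2 mm. A picture is of the moment at which its call begins. camera_info takes no time and is no camera call.
A pose or a line that the arm cannot do raises robot.Unreachable and nothing moves.
- robot.job_done(): hands the job in, once; it reports no verdict.
Readings, each from a call of its own:
- robot.read_t(): time.
- robot.read_qpos(): joint angles.
- robot.read_qvel(): joint speeds.
- robot.read_effort(): joint torques, N m.
- robot.read_position(): TCP position.
- robot.read_tcp_rot(): TCP orientation.
- robot.read_force(): force on the tool from outside, world axes, zero at the start.
- robot.read_ft_torque(): the same for the moment, N m.
- robot.read_grip_width(): opening from 0.0 (shut) to 1.0 (fully open).
Only numpy, scipy, OpenCV 4.12 (cv2) and the standard library are available. Lean on these libraries where they do the work, as an engineer would, in place of code of your own. Each camera call takes 0.05 s, during which the arm holds its last target.

## Working session

There is one attempt and no reset: what is moved stays moved. The work goes in short steps, each a Python script; the robot and the scene stay as the last script left them, time stands still between calls to the robot, and variables do not carry over. Pictures are saved under pics/ and viewed, and the job is handed in when it is done.

```bash
ls; mkdir -p pics; python3 - <<'E'
from rig import robot
import cv2,numpy as np
for n in("top","side"):
    p,d=robot.grab_frame(n); cv2.imwrite(f"pics/{n}0.png",p[:,:,::-1]); np.savez(f"{n}0.npz",p=p,d=d); print(n,robot.camera_info(n))
print(robot.read_t(),robot.read_tcp_rot(),robot.read_force())
E
```

```text
pics
top {'vfov': 54.48524777949164, 'cx': 317.1643141891956, 'cy': 238.75192239476164, 'view': array([[ 0.02432119, -0.999572  , -0.01625708,  0.00968361],
       [-0.99583792, -0.02279511, -0.08824518,  0.51911032],
       [ 0.08783683,  0.01833565, -0.99596611,  1.15374842],
       [ 0.        ,  0.        ,  0.        ,  1.        ]])}
side {'vfov': 44.855326450117445, 'cx': 327.71487858937377, 'cy': 247.11422844129837, 'view': array([[-0.83548148, -0.54924587,  0.01731117,  0.41705437],
       [-0.43444592,  0.64090829, -0.63284541,  0.25213935],
       [ 0.33649285, -0.53625139, -0.77408463,  1.18382248],
       [ 0.        ,  0.        ,  0.        ,  1.        ]])}
0.1 [[-9.73043604e-01 -2.30620738e-01 -4.70039993e-04]
 [-2.30621177e-01  9.73042613e-01  1.39517764e-03]
 [ 1.35612045e-04  1.46596986e-03 -9.99998916e-01]] [ 0.46872531 -0.37152847  0.69486914]
```

View pics/top0.png

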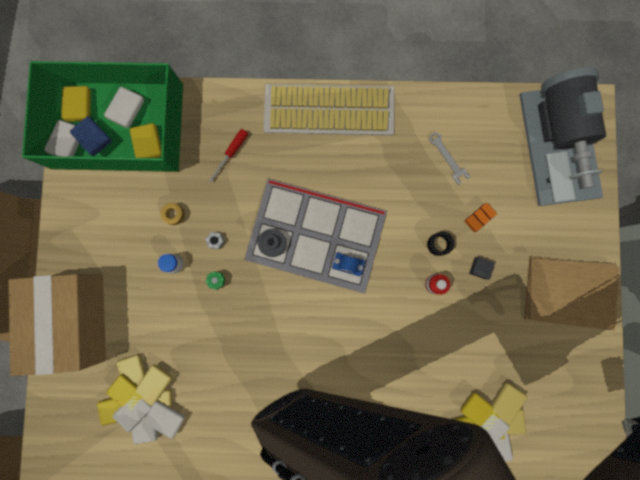

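View pics/side0.png

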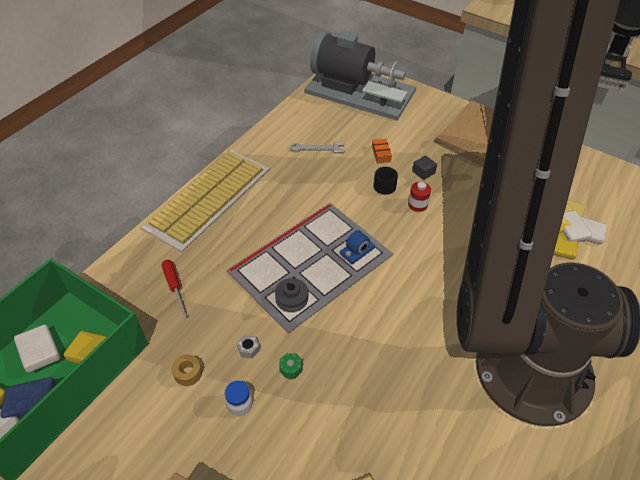

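Top view: the pulley is at (272,241) and the bearing at (349,262). The loose parts are the collar (173,213), nut (216,240), knob (216,281), tin (439,285) and gauge (481,217). The blue jar, black ring and dark cube are not part of the kit. I'll enlarge these areas next.

```bash
cat > h.py <<'E'
import numpy as np,cv2
from rig import robot
def cam(n):
    c=robot.camera_info(n); f=240/np.tan(np.radians(c['vfov']/2)); return f,c['cx'],c['cy'],np.array(c['view'])
def proj(n,P):
    f,cx,cy,V=cam(n); P=np.atleast_2d(P); q=P@V[:3,:3].T+V[:3,3]; return np.c_[f*q[:,0]/q[:,2]+cx,f*q[:,1]/q[:,2]+cy]
def onz(n,uv,z):
    f,cx,cy,V=cam(n); uv=np.atleast_2d(uv); d=np.c_[(uv[:,0]-cx)/f,(uv[:,1]-cy)/f,np.ones(len(uv))]@V[:3,:3]
    o=-V[:3,:3].T@V[:3,3]; return o+d*((z-o[2])/d[:,2])[:,None]
def cloud(n,d):
    f,cx,cy,V=cam(n); v,u=np.mgrid[:480,:640]; q=np.stack([(u-cx)/f*d,(v-cy)/f*d,d],-1); return (q-V[:3,3])@V[:3,:3]
E
python3 - <<'E'
from h import *
D=np.load('top0.npz');p=D['p'];d=D['d']
def crop(u0,v0,u1,v1,s,name):
    c=cv2.resize(p[v0:v1,u0:u1],None,fx=s,fy=s,interpolation=cv2.INTER_CUBIC)[:,:,::-1].copy()
    for u in range(-(-u0//10)*10,u1,10):
        cv2.line(c,((u-u0)*s,0),((u-u0)*s,6 if u%50 else 16),(0,0,255),1)
        if u%20==0: cv2.putText(c,str(u),((u-u0)*s,26),0,.4,(0,0,255),1)
    for v in range(-(-v0//10)*10,v1,10):
        cv2.line(c,(0,(v-v0)*s),(6,(v-v0)*s),(0,0,255),1)
        if v%20==0:cv2.putText(c,str(v),(8,(v-v0)*s),0,.4,(0,0,255),1)
    cv2.imwrite(f'pics/{name}.png',c)
crop(240,170,400,300,5,'c_board');crop(150,195,250,295,6,'c_left');crop(420,190,510,300,5,'c_right')
W=cloud('top',d)
for n,u,v in [('bench',300,320),('bench',450,240),('board',302,214),('tin',441,285),('pul',270,241),('gauge',481,217),('nut',216,240),('knob',216,281),('collar',165,213)]: print(n,W[v,u].round(4))
E
```

```text
bench [0.313  0.0608 0.0008]
bench [ 0.5215 -0.3069  0.0415]
board [0.5829 0.0627 0.0086]
tin [ 0.4103 -0.2782  0.0683]
pul [0.508  0.1376 0.0517]
gauge [ 0.5836 -0.3905  0.0205]
nut [0.5097 0.2782 0.0225]
knob [0.4064 0.2711 0.0337]
collar [0.5755 0.4108 0.0252]
```

View pics/c_board.png

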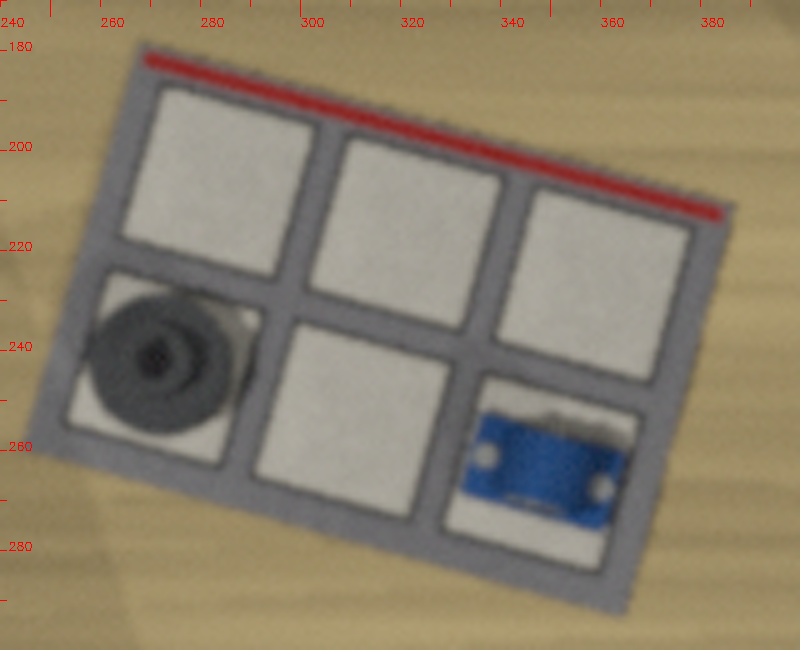

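View pics/c_left.png

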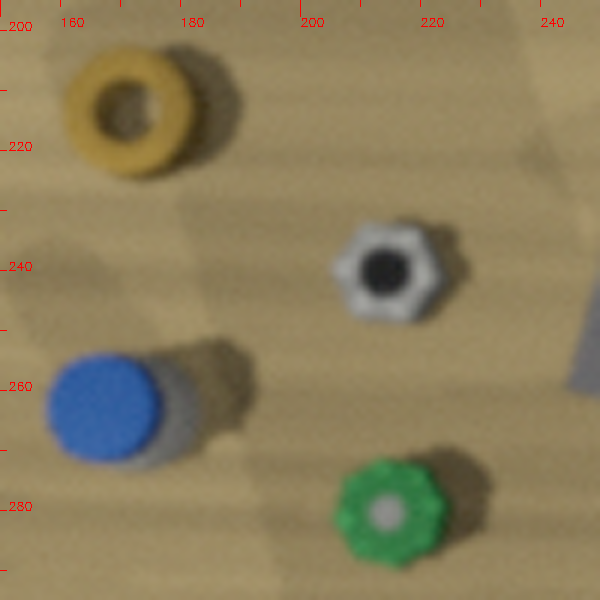

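View pics/c_right.png

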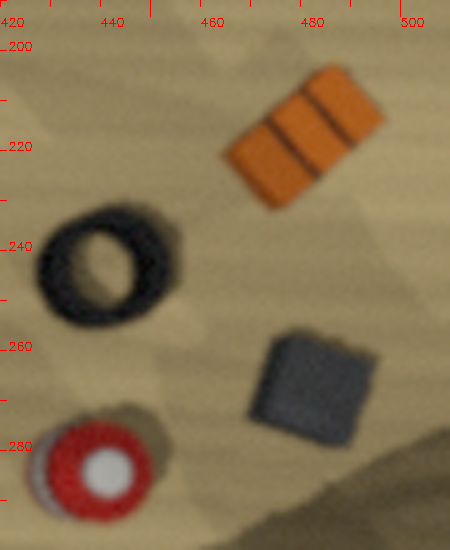

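```bash
python3 - <<'E'
from h import *
f,cx,cy,V=cam('top'); print('camera at',-V[:3,:3].T@V[:3,3])
up=lambda c,s,o:(np.array(c,float)+.5)/s-.5+np.array(o)
B=onz('top',up([(140,45),(735,205),(625,615),(27,452)],5,(240,170)),.008); print(B.round(4))
print([np.linalg.norm(B[i]-B[(i+1)%4]).round(4) for i in range(4)], B.mean(0).round(4))
sq=onz('top',up([(219,181),(404,232),(594,284),(353,420)],5,(240,170)),.008); print('sq',sq.round(4))
yv=(B[0]-B[1]+B[3]-B[2]); print('yaw y-axis',np.degrees(np.arctan2(-yv[0],yv[1])))
xv=(B[0]-B[3]+B[1]-B[2]); print('yaw x',np.degrees(np.arctan2(xv[1],xv[0])))
for n,c,s,o,z in [('collar',(129,112),6,(150,195),.03),('nut',(385,272),6,(150,195),.022),('knob',(388,513),6,(150,195),.034),('tin',(107,473),5,(420,190),.072)]:
    P=onz('top',up([c],s,o),z)[0]; print(n,P.round(4),'side px',proj('side',P).round(1))
G=onz('top',up([(335,65),(385,117),(275,210),(222,155)],5,(420,190)),.026);print('gauge',G.round(4),G.mean(0).round(4),[np.linalg.norm(G[i]-G[(i+1)%4]).round(4) for i in range(4)],'side',proj('side',G.mean(0)))
L=(G[0]-G[3]+G[1]-G[2]);print('long dir',np.degrees(np.arctan2(L[1],L[0])))
# nut corners
N=onz('top',up([(363,225),(413,225),(440,272),(412,320),(357,318),(333,268)],6,(150,195)),.022);c=N.mean(0);print('nut',c.round(4),[(np.degrees(np.arctan2(*(q-c)[[1,0]]))%60).round(1) for q in N],[np.linalg.norm(q-c).round(4) for q in N])
D=np.load('side0.npz');p=D['p']
for n,(u,v,w) in dict(L=(150,320,160),R=(340,120,110)).items():
    cv2.imwrite(f'pics/s_{n}.png',cv2.resize(p[v:v+110,u:u+w],None,fx=5,fy=5,interpolation=cv2.INTER_CUBIC)[:,:,::-1])
E
```

```text
camera at [4.15372629e-01 3.57922455e-04 1.19506073e+00]
[[ 0.6735  0.1544  0.008 ]
 [ 0.5966 -0.1541  0.008 ]
 [ 0.3862 -0.101   0.008 ]
 [ 0.4614  0.2051  0.008 ]]
[np.float64(0.3179), np.float64(0.2169), np.float64(0.3152), np.float64(0.2181)] [0.5294 0.0261 0.008 ]
sq [[ 0.6033  0.1113  0.008 ]
 [ 0.5789  0.0153  0.008 ]
 [ 0.5542 -0.0825  0.008 ]
 [ 0.4817  0.039   0.008 ]]
yaw y-axis -13.901810368675548
yaw x -13.801384838480491
collar [0.5745 0.3936 0.03  ] side px [[185.9 367.1]]
nut [0.5099 0.284  0.022 ] side px [[247.  344.6]]
knob [0.4086 0.2755 0.034 ] side px [[289.7 363.5]]
tin [ 0.4123 -0.2773  0.072 ] side px [[420.6 185.4]]
gauge [[ 0.6197 -0.4029  0.026 ]
 [ 0.5938 -0.4277  0.026 ]
 [ 0.5455 -0.3724  0.026 ]
 [ 0.5727 -0.3461  0.026 ]] [ 0.5829 -0.3873  0.026 ] [np.float64(0.0359), np.float64(0.0734), np.float64(0.0379), np.float64(0.0737)] side [[380.83168893 148.52173975]]
long dir -49.636740268356995
nut [0.5102 0.2835 0.022 ] [np.float64(29.0), np.float64(32.3), np.float64(30.6), np.float64(30.0), np.float64(30.1), np.float64(27.8)] [np.float64(0.0222), np.float64(0.0225), np.float64(0.0228), np.float64(0.0235), np.float64(0.0231), np.float64(0.0227)]
```

View pics/s_L.png

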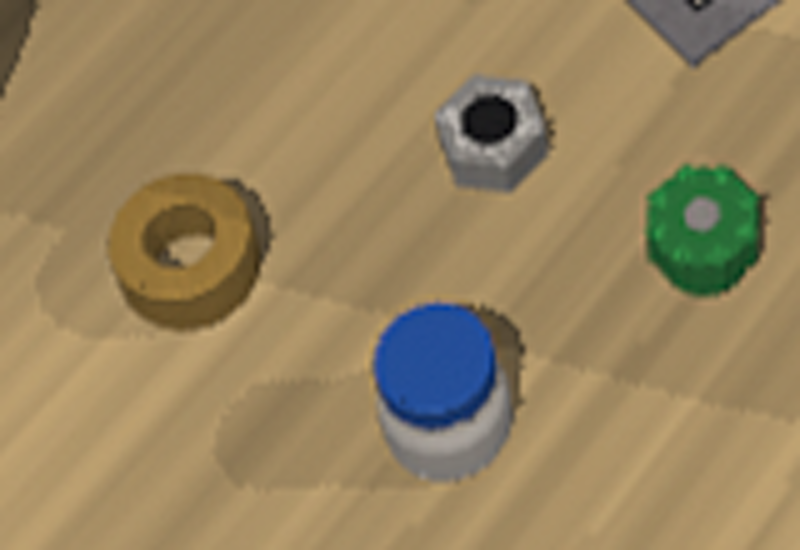

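View pics/s_R.png

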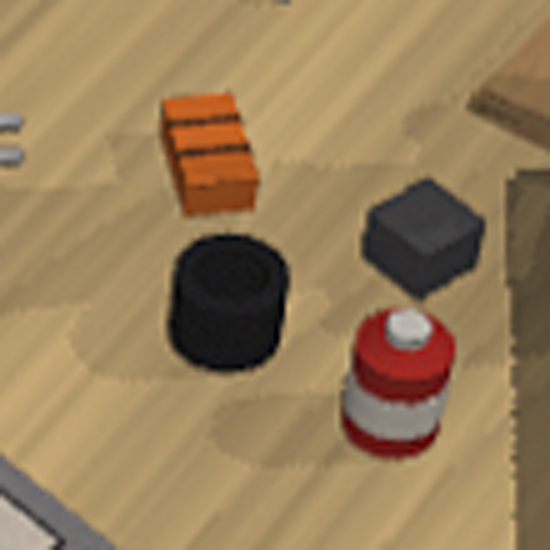

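```bash
python3 - <<'E'
from h import *
D=np.load('side0.npz');p=D['p']
cv2.imwrite('pics/s_B.png',cv2.resize(p[195:335,225:400],None,fx=4,fy=4,interpolation=cv2.INTER_CUBIC)[:,:,::-1])
up=lambda c,s,o:(np.array(c,float)+.5)/s-.5+np.array(o)
for n,c,o,z in [('collar',(181,237),(150,320),.03),('nut',(490,119),(150,320),.022),('knob',(702,214),(150,320),.034),('tin',(410,323),(340,120),.072),('gauge',(209,140),(340,120),.026)]:
    print(n,onz('side',up([c],5,o),z)[0].round(4))
E
```

```text
collar [0.5749 0.3936 0.03  ]
nut [0.5106 0.2813 0.022 ]
knob [0.4095 0.2731 0.034 ]
tin [ 0.4122 -0.2823  0.072 ]
gauge [ 0.5835 -0.3914  0.026 ]
```

View pics/s_B.png

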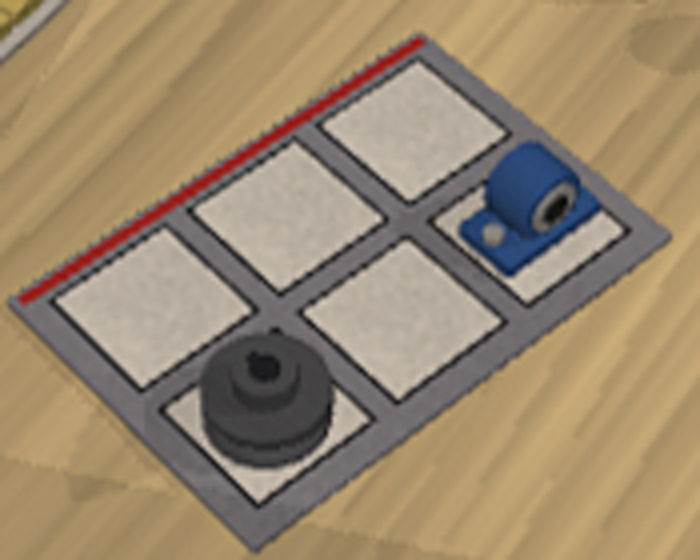

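```bash
python3 - <<'E'
from h import *
up=lambda c,s,o:(np.array(c,float)+.5)/s-.5+np.array(o)
Q=[[(303,312),(406,238),(506,320),(400,402)],[(55,300),(163,228),(253,309),(143,388)],[(193,209),(295,140),(385,218),(278,296)],[(323,125),(418,59),(508,133),(412,203)]]
S=np.array([onz('side',up(q,4,(225,195)),.008).mean(0) for q in Q]);print(S.round(4))
a=np.radians(-13.85);R=np.array([[np.cos(a),-np.sin(a)],[np.sin(a),np.cos(a)]])
L=np.array([[-.05,0],[.05,.1],[.05,0],[.05,-.1]])
print((S[:,:2]-L@R.T).round(4)); d=S[1]-S[3];print(np.degrees(np.arctan2(-d[0],d[1])))
E
```

```text
[[ 0.4817  0.0357  0.008 ]
 [ 0.6041  0.1085  0.008 ]
 [ 0.5793  0.0115  0.008 ]
 [ 0.5541 -0.0865  0.008 ]]
[[0.5302 0.0237]
 [0.5317 0.0234]
 [0.5308 0.0235]
 [0.5295 0.0226]]
-14.404002342203112
```

```bash
cat >> h.py <<'E'
BC=np.array([.5303,.0250]);BA=-14.1
def bw(x,y):
    a=np.radians(BA);return BC+np.array([np.cos(a)*x-np.sin(a)*y,np.sin(a)*x+np.cos(a)*y])
def ori(deg):
    a=np.radians(deg);y=np.array([np.cos(a),np.sin(a),0]);z=np.array([0,0,-1.]);return np.c_[np.cross(y,z),y,z]
def best(pos,deg):
    # jaw direction deg or deg+180: least wrist travel
    q0=np.array(robot.read_qpos());b=None
    for d in(deg,deg+180):
        q=robot.ik(pos,ori(d))
        if q is None: continue
        c=np.abs(np.array(q)-q0).max()
        if abs(q[5])>165:c+=500
        if b is None or c<b[0]:b=(c,d)
    return ori(b[1])
def pick(xy,deg,tcpz,opening=.85,hover=.14):
    O=best([*xy,hover],deg); robot.move_gripper(opening)
    robot.goto([*xy,hover],O); robot.servo_line([*xy,tcpz],speed=.12)
    robot.move_gripper(0); w=robot.read_grip_width()*88
    robot.servo_line([*xy,hover],speed=.15); print('picked width',round(w,1),'after lift',round(robot.read_grip_width()*88,1),'F',np.round(robot.read_force(),1),'t',robot.read_t()); return w
def place(xy,deg,tcpz,relw,hover=.16):
    O=best([*xy,hover],deg)
    robot.goto([*xy,hover],O); robot.servo_line([*xy,tcpz+.02],speed=.15); robot.servo_line([*xy,tcpz],speed=.05)
    print('F down',np.round(robot.read_force(),1)); robot.move_gripper(relw/88)
    robot.servo_line([*xy,hover],speed=.15); print('placed, t',robot.read_t(),'w',robot.read_grip_width()*88)
def snap(n,name,box=None,s=4):
    p,d=robot.grab_frame(n); np.savez(name+'.npz',p=p,d=d)
    if box: u0,v0,u1,v1=box; p=cv2.resize(p[v0:v1,u0:u1],None,fx=s,fy=s,interpolation=cv2.INTER_CUBIC)
    cv2.imwrite(f'pics/{name}.png',p[:,:,::-1])
E
python3 - <<'E'
from h import *
robot.goto([.3,-.45,.25],best([.3,-.45,.25],90)); print(robot.read_t())
E
python3 - <<'E'
from h import *
pick((.5747,.3936),90,.006)
snap('side','a1')
E
```

```text
1.0917
picked width 55.1 after lift 55.2 F [-0.8 -0.7 -3.1] t 7.5167
```

View pics/a1.png

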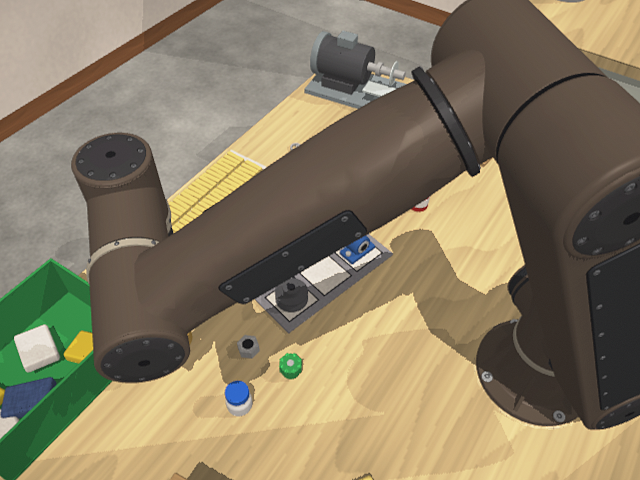

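The arm hides the wrist here, but a 55 mm grip width and about 3 N of weight both match the collar. I'll place it with the jaws along board x, then pick and place the nut.

```bash
python3 - <<'E'
from h import *
place(bw(-.05,0),BA,.0150,74)
robot.goto([.45,.28,.2],best([.45,.28,.2],0))
snap('top','b1',(240,170,400,300),5); 
E
```

```text
F down [-0.2  0.8 -2.5]
placed, t 12.3167 w 74.33887147504475
```

View pics/b1.png

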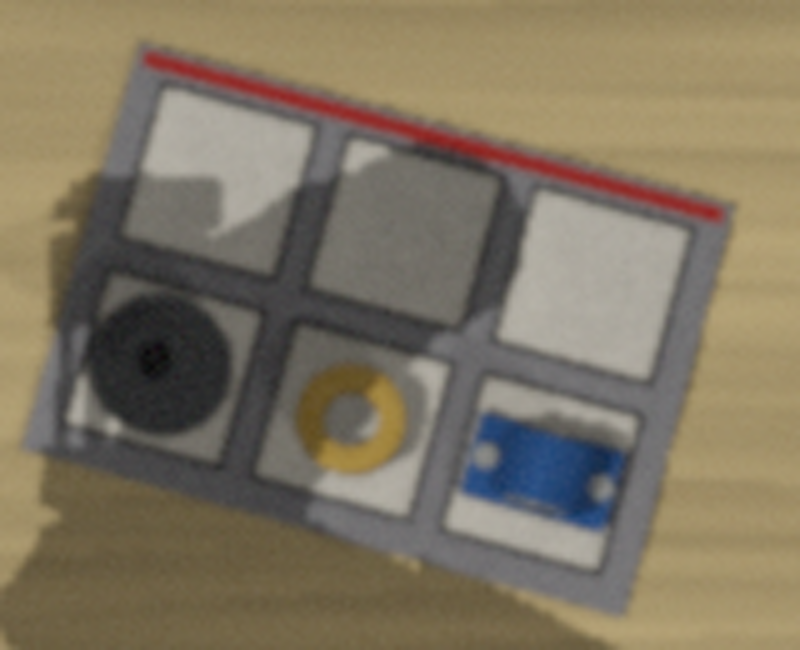

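The collar sits in its square with its top centre at crop (351,419), against a square centre of (353,420). Next is the nut.

```bash
python3 - <<'E'
from h import *
uv=(np.array([351.5,419.5]))/5-.5+[240,170]
P=onz('top',uv,.038)[0];a=np.radians(BA);d=P[:2]-BC-[0.0002,0.0015];print(P,'board (top-cam frame)',np.cos(a)*d[0]+np.sin(a)*d[1],-np.sin(a)*d[0]+np.cos(a)*d[1])
pick((.5103,.2825),0,.004,opening=.75)
place(bw(-.05,0)+[0,0],BA,.044,58)
robot.goto([.45,.28,.2],best([.45,.28,.2],90))
snap('top','b2',(240,170,400,300),5); 
E
```

```text
[0.48045067 0.03907546 0.038     ] board (top-cam frame) -0.0516050131958853 3.823420630731655e-06
picked width 40.5 after lift 40.7 F [-0.5  0.1 -1.5] t 17.0917
F down [ 0.1  0.6 -1. ]
placed, t 20.9 w 57.99953751832357
```

View pics/b2.png

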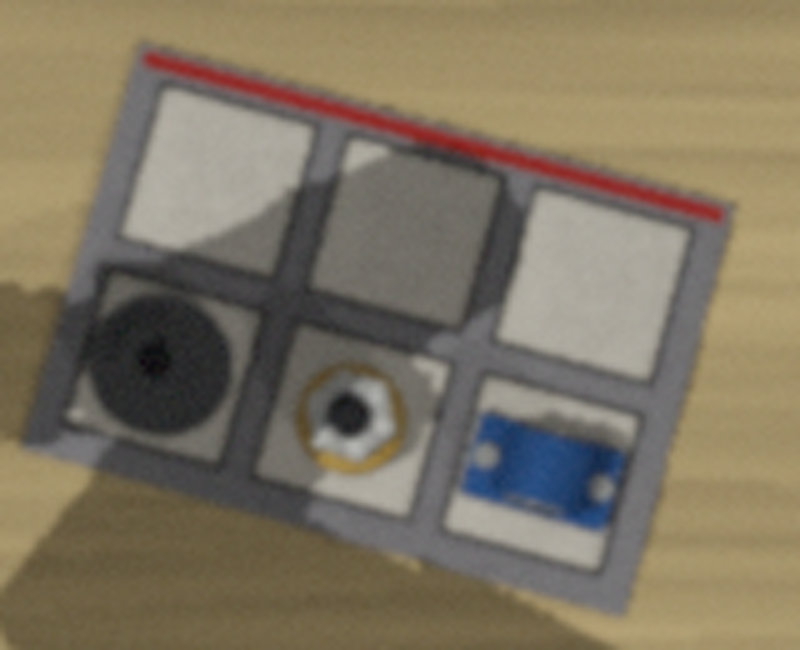

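```bash
python3 - <<'E'
from h import *
P=onz('top',np.array([350.5,413.5])/5-.5+[240,170],.060)[0];print('nut-collar',P[:2]-[.48045,.03908])
pick((.409,.2743),90,.005,opening=.8)
place(bw(.05,0),BA+90,.014,62)
pick((.5832,-.3893),40.4,.004,opening=.72)
place(bw(.05,.1),BA,.0130,56)
robot.goto([.40,-.35,.22],best([.40,-.35,.22],40))
snap('top','b3',(240,170,400,300),5); snap('side','b4')
E
```

```text
nut-collar [ 0.0016814  -0.00017741]
picked width 43.3 after lift 43.6 F [ 0.7  0.4 -1.1] t 25.9667
F down [-0.9  0.2 -1.2]
placed, t 30.4083 w 61.60226135111532
picked width 40.6 after lift 40.1 F [ 0.3 -0.3 -1.8] t 35.0083
F down [-0.3 -0.4 -0.5]
placed, t 40.0583 w 56.10162827936371
```

View pics/b3.png

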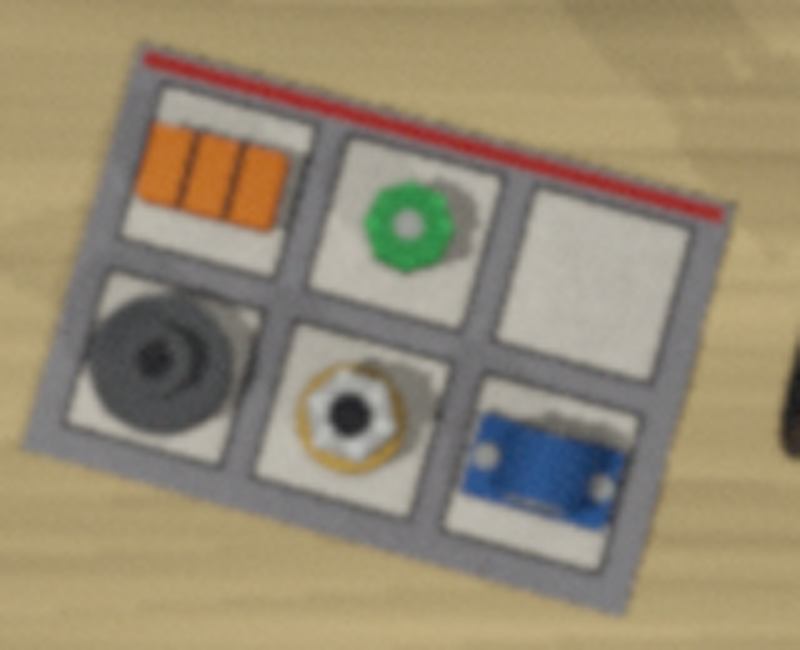

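View pics/b4.png

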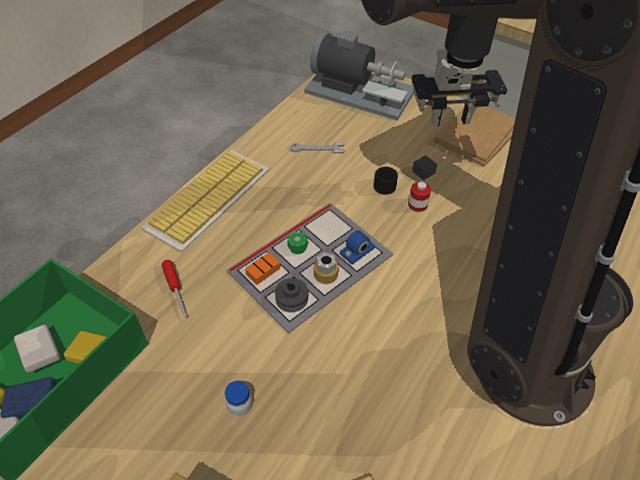

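Collar with nut, knob and gauge are all in their squares. The tin is still standing at side (419,196), so it goes next.

```bash
python3 - <<'E'
from h import *
pick((.4122,-.280),45,.018,opening=.8,hover=.13)
E
python3 - <<'E'
from h import *
place(bw(.05,-.1),BA+90,.0272,68,hover=.18)
robot.goto([.40,-.35,.22],best([.40,-.35,.22],40))
snap('top','b5',(240,170,400,300),5); snap('side','b6',(225,185,400,335),4)
E
```

```text
picked width 49.1 after lift 49.9 F [ 0.8 -0.  -0.7] t 45.525
F down [-0.5 -1.  -1.5]
placed, t 49.825 w 67.77391020385937
```

View pics/b5.png

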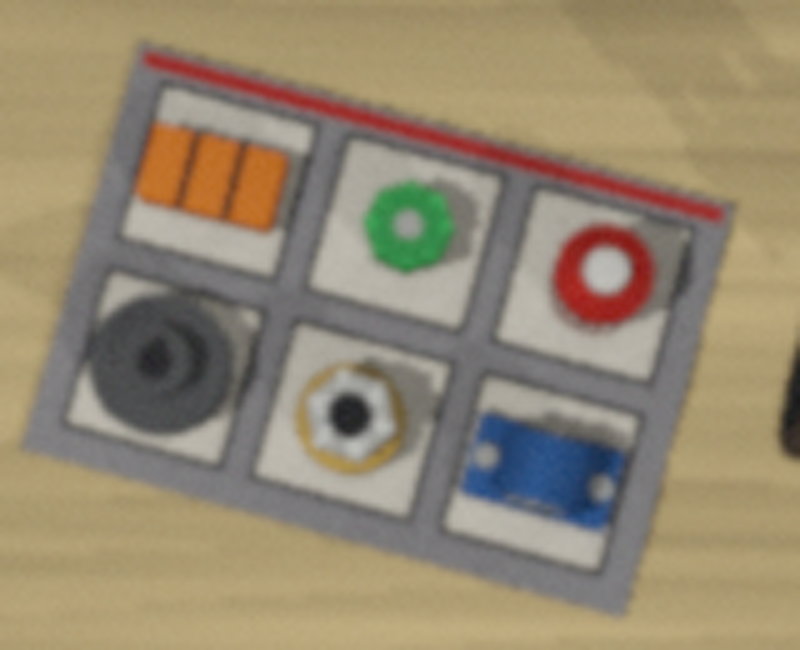

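View pics/b6.png

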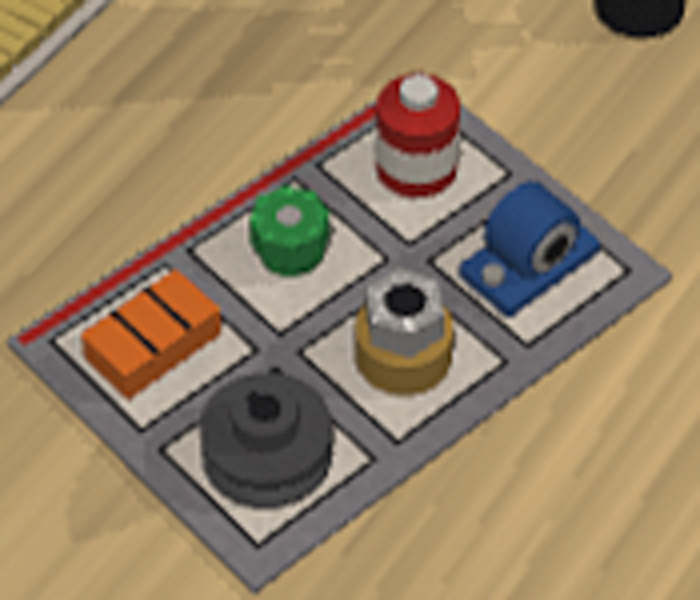

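Both views show every part upright in its square. I'll check the numbers against the squares in each view's own frame.

```bash
python3 - <<'E'
from h import *
a=np.radians(BA);R=np.array([[np.cos(a),-np.sin(a)],[np.sin(a),np.cos(a)]])
C={'top':np.array([.5302,.0268]),'side':np.array([.5305,.0233])}
def f(n,c,cam,z,t):
    uv=(np.array(c)+.5)/(5 if cam=='top' else 4)-.5+((240,170) if cam=='top' else (225,185))
    P=onz(cam,uv,z)[0,:2]; print(n,cam,((P-C[cam])@R-np.array(t)).round(4)*1000,'mm')
f('collar','x' and (351,419),'top',.038,(-.05,0))
f('nut',(350,413),'top',.060,(-.05,0));f('nut',(406,300),'side',.060,(-.05,0))
f('knob',(409,224),'top',.042,(.05,0));f('knob',(288,215),'side',.042,(.05,0))
f('tin',(606,271),'top',.080,(.05,-.1));f('tin',(419,88),'side',.080,(.05,-.1))
f('gauge',(214,176),'top',.034,(.05,.1));f('gauge',(151,320),'side',.034,(.05,.1))
G=onz('top',(np.array([(153,123),(292,150),(275,230),(137,200)])+.5)/5-.5+[240,170],.034)
L=G[0]-G[1]+G[3]-G[2];print('gauge vs row deg',np.degrees(np.arctan2(-L[0],L[1]))-BA)
D=np.load('b5.npz');D0=np.load('b3.npz');W=cloud('top',D['d'])
for n,u,v in [('knob',326,213),('gauge',288,207),('gauge2',272,202),('nut',305,252),('tin',361,224)]:print(n,W[v-3:v+4,u-3:u+4,2].mean().round(4))
E
```

```text
collar top [-1.2 -0.2] mm
nut top [0.4 0. ] mm
nut side [-0.4 -0.4] mm
knob top [ 0.1 -2.2] mm
knob side [ 1.  -1.4] mm
tin top [-1.9 -1.3] mm
tin side [-1.3 -1.1] mm
gauge top [-1.3 -0.5] mm
gauge side [-1.1  1.5] mm
gauge vs row deg 3.6355164095353896
knob 0.0404
gauge 0.0333
gauge2 0.0316
nut 0.0813
tin 0.0782
```

```bash
python3 - <<'E'
from h import *
W=cloud('top',np.load('b5.npz')['d']);print(np.median(W[249:256,302:309,2]),(np.load('b5.npz')['d'][249:256,302:309]==0).sum())
robot.job_done()
E
```

```text
0.05821002414437131 1
the job is handed in; nothing more can be done
```

The changeover kit is set out and the job is handed in, at about 50 s of the 141 s allowed. I placed the collar, nut, knob, gauge and tin in that order, each in one try. The tin went last, so the gripper never had to work beside it.

My last checks used both cameras, with the arm clear of everything:

| Part | Largest offset measured from its square's centre | Allowed |
|---|---|---|
| Collar | about 1 mm (top camera only) | 15 mm |
| Nut | about 1.6 mm from the collar's centre | 10 mm |
| Knob | about 2 mm | 15 mm |
| Tin | about 2 mm | 15 mm |
| Gauge | about 1.5 mm, turned 3.6° from the row | 15 mm, 11.5° |

- **Upright:** all parts look upright in both pictures. Depth readings put the nut, knob, tin and gauge tops within about 2.5 mm of their resting heights. I did not read the collar's height separately, since the nut covers it.
- **Disagreements:** the two cameras differed by 3–5 mm in y on most parts (none on the collar), so I used their average for the moves. I did the final checks in each camera's own frame. The nut's first height reading was wrong (81 mm) because one pixel had no depth. The median gave 58 mm against an expected 60 mm.

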